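# Book the paint tins back into stock

### The job

Put the bench away after the day's painting. First clear away all the loose wood offcuts lying in front of the reader by sending them over the bench's right-hand edge into the scrap tub below. Then stand all the paint tins side by side, upright and wholly inside the yellow outline, each label squarely facing the stock reader, and press the green read button to book them in together; after that stand the tins upright in the open drawer and push it fully shut, leaving the other tools where they lie.

Things in the scene. Friction and masses are not known exactly. Their poses are not given: they have to be found in the camera images.
- tin_red: Red sample-paint tin, an upright cylinder 56 mm in diameter and 62 mm high, 0.15 to 0.3 kg. Origin: centre of its underside, z up its axis. Its +x axis points from the axis to the middle of its one label, a white sticker with black bars on the side, whose white tab folds over the rim on to the lid (so the tab shows from above which side is labelled). May be absent.
- tin_blue: Blue sample-paint tin, an upright cylinder 56 mm in diameter and 62 mm high, 0.15 to 0.3 kg. Origin: centre of its underside, z up its axis. Its +x axis points from the axis to the middle of its one label, a white sticker with black bars on the side, whose white tab folds over the rim on to the lid (so the tab shows from above which side is labelled). May be absent.
- tin_green: Green sample-paint tin, an upright cylinder 56 mm in diameter and 62 mm high, 0.15 to 0.3 kg. Origin: centre of its underside, z up its axis. Its +x axis points from the axis to the middle of its one label, a white sticker with black bars on the side, whose white tab folds over the rim on to the lid (so the tab shows from above which side is labelled). May be absent.
- tin_yellow: Yellow sample-paint tin, an upright cylinder 56 mm in diameter and 62 mm high, 0.15 to 0.3 kg. Origin: centre of its underside, z up its axis. Its +x axis points from the axis to the middle of its one label, a white sticker with black bars on the side, whose white tab folds over the rim on to the lid (so the tab shows from above which side is labelled). May be absent.
- offcut_pine: Saw offcut of pale pine, loose, 90 x 45 mm (x, y) and 18 mm thick, 35 to 45 g, lying flat on the reading area or between it and the right-hand edge, its x axis within 0.4 rad of the reader's x axis at the start. Origin: centre of its underside. May be absent.
- offcut_ply: Saw offcut of plywood, loose, 75 x 55 mm (x, y) and 18 mm thick, 35 to 45 g, lying flat on the reading area or between it and the right-hand edge, its x axis within 0.4 rad of the reader's x axis at the start. Origin: centre of its underside. May be absent.
- offcut_oak: Saw offcut of dark oak, loose, 60 x 38 mm (x, y) and 18 mm thick, 35 to 45 g, lying flat on the reading area or between it and the right-hand edge, its x axis within 0.4 rad of the reader's x axis at the start. Origin: centre of its underside. May be absent.
- reader: Stock reader fixed to the bench: a grey bar 60 mm deep (x), 320 mm wide (y), 72 mm high, with a long dark window and red light line on its front. Origin: centre of its underside. The front faces its own -x (roughly the robot), so a label facing it squarely points along the reader's +x. Yaw -0.08 to 0.18.
- mat (a point): Centre, at bench level, of the reading area before the reader: a flat dark rectangle outlined in yellow, flush with the bench, 110 mm along the reader's x and 310 mm along its y. Axes as the reader's; the reader's front face is 75 mm from this point. Three tins fit side by side about 95 mm apart.
- read_button_top (a point): Centre of the top of the green read button, 28 mm in diameter, in a black collar on top of the reader near its left end; 94 mm above the bench when up. Pressed straight down.
- read_button (a joint): Read button travel, 0 up to 0.006 m fully down; a spring that needs 1.5 N to start and 5 N to bottom; it comes up again. The reader reads while it is down more than 0.004.
- unit_drawer0 (a joint): How far the drawer of the bench drawer unit is out, m: 0 shut, at most 0.18; it starts standing open by 0.15 to 0.17 and stays where it is left (about 1 N of friction).
- drawer_floor (a point): Centre of the drawer's inner floor, 22 mm above the bench; x points into the unit (the drawer opens to -x), y along its width. Inside 215 mm (x) by 228 mm (y), 6 mm walls 64 mm above the floor. The blue front panel (15 mm thick, 74 mm above the floor) spans x -0.1135 to -0.1285. What still lies under the unit's top begins at x = opening - 0.1135.
- unit_drawer0_handle (a point): Middle of the drawer's bar handle: a steel bar 11 mm thick and 120 mm long along the drawer's y, 35 mm out from the drawer front, 70 mm above the bench. Pushing it towards the unit shuts the drawer.
- unit: Grey bench drawer unit with one blue-fronted drawer, fixed to the bench on the left, 260 mm deep (x), 270 mm wide (y), 108 mm high. Origin: centre of its underside; it faces its own -x. The clear height over the drawer floor when shut is 74 mm.
- tub: Black open shallow scrap tub on a rolling stand below the bench's right-hand edge: 600 mm (x) by 420 mm (y), 135 mm high, walls 6 mm, rim 46 mm below the bench top. Origin: centre of its underside. Its near side lies 10 to 40 mm in under the bench, and it reaches about 0.4 m out beyond the edge. Two scraps lie in it already.
- bench_edge (a point): A fixed point on the bench's straight right-hand edge, at bench-top level. The edge runs along world x at y = -0.40, from x = -0.3 to 0.95.
- glue: Bystander: yellow glue bottle, 56 mm in diameter, 160 mm high, standing behind the reader. Origin: centre of its underside.
- jar: Bystander: glass jar with brass lid, 60 mm in diameter, 85 mm high, standing between the reader and the drawer unit. Origin: centre of its underside.
- sander: Bystander: cork sanding block 110 x 65 x 40 mm, at the robot's left front. Origin: centre of its underside.
- hammer: Bystander: hammer 260 mm long lying behind the reader. Origin: middle of its length, on the bench; x towards the head.
- tape: Bystander: yellow tape measure 70 x 64 x 36 mm, in front of the robot. Origin: centre of its underside.
- pencil: Bystander: flat red carpenter's pencil 160 x 15 x 8 mm, in front of the robot. Origin: about its middle, underside; x towards its point.
- brush: Bystander: blue-handled paint brush 200 mm long, 42 mm wide, lying to the right front. Origin: middle of its length, on the bench; x towards the bristles.

How it is judged:
On the way, in this order (a step that is already met when the one before it is completed fails the run):
1. every offcut lies in the scrap tub (x of offcut_pine in the frame of tub between -0.3 and 0.3 m and y of offcut_pine in the frame of tub between -0.21 and 0.21 m and z of each of offcut_pine, offcut_ply, offcut_oak in the frame of tub below 0.12 m and x of offcut_ply in the frame of tub between -0.3 and 0.3 m and y of offcut_ply in the frame of tub between -0.21 and 0.21 m and x of offcut_oak in the frame of tub between -0.3 and 0.3 m and y of offcut_oak in the frame of tub between -0.21 and 0.21 m), for 0.2 s.
2. the read button is pressed down while every tin stands upright wholly inside the yellow outline with its label facing the reader within 20 degrees (x of tin_red in the frame of mat between -0.029 and 0.029 m and y of tin_red in the frame of mat between -0.129 and 0.129 m and z of each of tin_red, tin_blue, tin_green, tin_yellow in the frame of mat below 0.008 m and angle between each of tin_red, tin_blue, tin_green, tin_yellow's own z axis and vertical below 0.15 rad and angle between the x axis of each of tin_red, tin_blue, tin_green, tin_yellow and the x axis of reader, either way round below 0.35 rad and x of reader in the frame of tin_red above 0 m and x of tin_blue in the frame of mat between -0.029 and 0.029 m and y of tin_blue in the frame of mat between -0.129 and 0.129 m and x of reader in the frame of tin_blue above 0 m and x of tin_green in the frame of mat between -0.029 and 0.029 m and y of tin_green in the frame of mat between -0.129 and 0.129 m and x of reader in the frame of tin_green above 0 m and x of tin_yellow in the frame of mat between -0.029 and 0.029 m and y of tin_yellow in the frame of mat between -0.129 and 0.129 m and x of reader in the frame of tin_yellow above 0 m and value of joint read_button above 0.004 m), for 0.05 s.
At the end, for the whole second after the job is handed in: Every offcut is in the scrap tub; every tin stands upright (within 0.2 rad), at rest, on the floor of the drawer; the drawer is shut to within 8 mm (all of step 1 and x of tin_red in the frame of drawer_floor between -0.086 and 0.086 m and y of tin_red in the frame of drawer_floor between -0.092 and 0.092 m and z of tin_red in the frame of drawer_floor between -0.008 and 0.008 m and angle between each of tin_red, tin_blue, tin_green, tin_yellow's own z axis and vertical below 0.2 rad and linear speed of each of tin_red, tin_blue, tin_green, tin_yellow below 0.02 m/s and x of tin_blue in the frame of drawer_floor between -0.086 and 0.086 m and y of tin_blue in the frame of drawer_floor between -0.092 and 0.092 m and z of tin_blue in the frame of drawer_floor between -0.008 and 0.008 m and x of tin_green in the frame of drawer_floor between -0.086 and 0.086 m and y of tin_green in the frame of drawer_floor between -0.092 and 0.092 m and z of tin_green in the frame of drawer_floor between -0.008 and 0.008 m and x of tin_yellow in the frame of drawer_floor between -0.086 and 0.086 m and y of tin_yellow in the frame of drawer_floor between -0.092 and 0.092 m and z of tin_yellow in the frame of drawer_floor between -0.008 and 0.008 m and value of joint unit_drawer0 below 0.008 m); the robot touches nothing.
It fails at once if a bystanding tool, jar or bottle is moved more than 50 mm or knocked over (distance of any of glue, jar, sander, hammer, tape, pencil, brush from where it was at the start of the episode above 0.05 m or angle between any of glue, jar's own z axis and vertical above 0.6 rad).
It fails at once if a tin falls off the bench (height (world z) of any of tin_red, tin_blue, tin_green, tin_yellow below -0.05 m).
Of tin_red, tin_blue, tin_green, tin_yellow only 2 to 3 are there at a start; the rules pass over those that are not, and their reading is None.
Of offcut_pine, offcut_ply, offcut_oak only 2 to 3 are there at a start; the rules pass over those that are not, and their reading is None.
At some moment in a run one of tin_red, tin_blue, tin_green, tin_yellow may be knocked a few centimetres aside while the robot is not near it.
It also fails if it takes over 210 s, if anything falls off the work surface, if the arm or the gripper's body presses on something with over 40 N, if the wrist force passes 120 N, or if a joint passes its speed limit or range.

### The arm

A 6-joint arm with a two-finger parallel gripper is mounted at the origin on the work surface. World frame = base frame: x ahead of the robot, y to its left, z up, the work surface at z = 0. Lengths are in m, angles in rad, forces in N, time in s.
With the tool pointing down it reaches from about 0.35 to 0.775 m from the base axis. Payload 5.5 kg.
Tool frame: the origin (TCP) lies between the finger pads; the fingertips stand 19 mm ahead of it and the grasp point (between the pads) is the TCP; z points along the fingers, y is the line along which they close (so a half turn about z gives the same grasp; the last joint's range is limited). The gripper opens to 85 mm and grips with 20 to 120 N. Pads are 22 mm wide; open, the fingers measure 114 mm over their backs; the gripper's body (76 mm by 85 mm) begins 54 mm behind the grasp point. The pads swing forward as they close: fully open they stand 13 mm farther back than shut.
Start: joints at [-1.257, 0.313, 0.046, 1.304, 0, 1.431], TCP at [0.252, -0.517, 0.25] pointing down, gripper open.
Joint ranges: [-2.76, 2.76], [-0.86, 1.69], [-1.03, 1.26], [-2.2, 2.34], [-1.47, 1.5], [-3.14, 3.14]. Speed limits (rad/s): [2.57, 2.57, 3.14, 3.14, 3.14, 3.14].

### API

Orientations are given as a unit quaternion [w, x, y, z].
In Python, from workcell import env gives the robot as it stands.
- The arm moves only by the tool carry_out, never from a script. Its argument "increments" is a list that holds one entry, the list of rows, each a list of 6 numbers: the shift along the tool's x, y, z each as a share of 50 cm, from -1 to 1, then the turn, a rotation vector about the tool's x, y, z each as a share of 2 pi rad, from -1 to 1. In form: [[[x, y, z, ax, ay, az], ...]]. A call has 1 to 5 rows; each row is the pose to reach, as a shift and turn from the pose commanded when the call began, along the tool's axes at that moment, turning the shorter way round; what a row does not reach only later rows make up. A row lasts 1/8 s, in which the tool goes at most 62.5 mm and 10.7 degrees, less where a joint would pass 70% of its speed; a pose out of reach is approached as far as the arm can. A call with a number of a shift or a turn outside -1 to 1 is refused whole. A call with a gripper value outside its range is refused whole. "jaw" is the closure, from 0 (fully open) to 1 (shut), set as the call begins (left out, the last holds). The fingers move at their own pace and stop on an object; "squeeze" is the grip in N (left out, the last holds). Time passes only in rows, so rows that repeat a pose let the fingers close. It gives the time, the measured TCP pose, the force, the opening and the grip force at its end, in the units of the state.
- env.get_state(): the state, without advancing time (a new reading comes with each control period).
- env.read_camera(name): name is "scene" or "top" or "wrist"; returns a dict with "frame" (384x512x3 uint8, blue, green, red), "z_map" (384x512 float32, m along the optical axis (not along the pixel's ray), 0 where there is no reading), "intrinsics" (3x3 intrinsics, pixels), "R" (3x3) and "t" (3): a world point X has camera coordinates R X + t; the wrist camera has in their place "T_tool_cam" (4x4, takes a point from camera to tool coordinates, whose origin is the TCP and whose axes are the flange's). Camera axes: x right, y down, z forward; pixel columns grow to the right and rows downward; lengths in m; the calibration is good to about 2 mm. A picture is of the moment at which its call begins: read the wrist's pose just before it.
- env.hand_in(): hands the job in; it is judged then, once.
Trained networks look in the newest picture that a camera, given by its name, has taken for a name from the list of things; names that differ only in an ending like _2 or _b are one class to them, and where a whole thing is asked for, a point or a joint stands for the part that bears it (a point fixed in the world has none). Each returns a list of dicts, best first, with "score" (0 to 1); they miss things now and then, are a little off and sometimes report something else, mostly with a low value. They report only what shows in the picture. A call takes as long as a camera call.
- env.find_in(camera, name): "position" ([x, y, z] in m, in world coordinates, good to about 4 mm: the middle of the surface that is visible of it).
The state is a dict: "clock": time; "joint_pos": joint angles; "qvel": joint speeds; "tau": joint torques, N m; "tcp_pos": TCP position; "orientation": TCP orientation; "wrist_force": force on the tool from outside, world axes, zero at the start; "ft_torque": the same for the moment, N m; "finger_gap": finger opening in m; "grip_force": force on a finger pad.
Only numpy, scipy, OpenCV 4.12 (cv2) and the standard library are available. Lean on these libraries where they do the work, as an engineer would, in place of code of your own. Each camera call takes 0.05 s, during which the arm holds its last target. There are 200 camera calls.

## Working session

There is one attempt and no reset: what is moved stays moved. The work goes in short steps, Python scripts to look and compute and a tool call to move; the robot and the scene stay as the last step left them, time stands still between calls to the robot, and variables do not carry over. Pictures are saved under pics/ and viewed, at most 14 in all, crops included, and the job is handed in when it is done.

Besides the shell and the picture viewer there is one more tool, called after "Request:" as name([rows], argument=value, ...), one row to a line, values as JSON. carry_out: Moves the arm, as the interface text tells. Its arguments: {"type":"object","properties":{"increments":{"type":"array","items":{"type":"array","items":{"type":"array","items":{"type":"number","minimum":-1,"maximum":1}}}},"jaw":{"type":"number"},"squeeze":{"type":"number"}},"required":["increments"]}

```bash
mkdir -p pics; ls; cat > h.py <<'E'
import numpy as np, cv2
from scipy.spatial.transform import Rotation as Rn
from workcell import env
def cam(n):
    c=env.read_camera(n); return c
def world(c,n,st=None):
    z=c["z_map"].astype(float); K=np.array(c["intrinsics"]); v,u=np.mgrid[:z.shape[0],:z.shape[1]]
    P=np.stack([(u-K[0,2])/K[0,0]*z,(v-K[1,2])/K[1,1]*z,z],-1)
    return (P-np.array(c["t"]))@np.array(c["R"])
def save(c,f,box=None,s=1.5):
    im=c["frame"]
    if box: im=im[box[1]:box[3],box[0]:box[2]]
    cv2.imwrite("pics/"+f,cv2.resize(im,None,fx=s,fy=s,interpolation=cv2.INTER_CUBIC))
E
python3 - <<'E'
from h import *
s=env.get_state(); print({k:np.round(v,3).tolist() for k,v in s.items()})
for n in ["top","scene"]:
    c=cam(n); save(c,n+"0.png"); print(n,np.round(np.array(c["R"]),3).tolist(),np.round(c["t"],3).tolist(),np.round(c["intrinsics"],1).tolist())
    for k in "tin_red tin_blue tin_green tin_yellow offcut_pine offcut_ply offcut_oak reader read_button unit_drawer0_handle unit tub glue jar sander hammer tape pencil brush".split():
        print(k,[(np.round(d["position"],3).tolist(),round(d["score"],2)) for d in env.find_in(n,k)[:2]])
    np.savez(n+"0.npz",W=world(c,n),im=c["frame"])
E
```

```text
pics
{'clock': 0.0, 'joint_pos': [-1.257, 0.314, 0.045, 1.304, -0.0, 1.431], 'qvel': [-0.0, -0.0, -0.0, -0.001, 0.0, -0.001], 'tau': [-0.0, -48.063, 29.853, 0.019, -0.0, -0.0], 'tcp_pos': [0.252, -0.516, 0.249], 'orientation': [-0.001, 0.974, 0.225, -0.0], 'wrist_force': [0.404, 0.363, -1.397], 'ft_torque': [0.072, -0.022, -0.004], 'grip_force': 0.0, 'finger_gap': 0.086}
top [[-0.002, -1.0, -0.015], [-0.987, 0.004, -0.162], [0.162, 0.014, -0.987]] [-0.084, 0.518, 1.251] [[377.3, 0.0, 256.8], [0.0, 377.3, 196.8], [0.0, 0.0, 1.0]]
tin_red []
tin_blue [([0.441, -0.238, 0.059], 0.68), ([0.513, 0.329, 0.017], 0.47)]
tin_green [([0.562, -0.13, 0.019], 0.67)]
tin_yellow []
offcut_pine [([0.569, -0.213, 0.017], 0.76), ([0.521, 0.076, 0.065], 0.64)]
offcut_ply [([0.562, -0.126, 0.019], 0.64)]
offcut_oak [([0.586, -0.318, 0.019], 0.49)]
reader [([0.629, -0.094, 0.009], 0.62)]
read_button [([0.654, 0.007, 0.096], 0.61), ([0.443, -0.24, 0.058], 0.3)]
unit_drawer0_handle [([0.509, 0.332, 0.022], 0.65)]
unit [([0.627, 0.35, 0.108], 0.59), ([0.508, 0.328, 0.018], 0.32)]
tub [([0.565, -0.636, -0.174
[... 948 characters left out ...]
ut_oak [([0.597, -0.322, 0.019], 0.81)]
reader [([0.673, -0.118, 0.067], 0.81), ([0.47, 0.316, 0.041], 0.65)]
read_button [([0.661, 0.004, 0.094], 0.56)]
unit_drawer0_handle [([0.475, 0.316, 0.044], 0.67), ([0.544, 0.072, 0.056], 0.6)]
unit [([0.686, 0.332, 0.109], 0.89), ([0.481, 0.315, 0.044], 0.16)]
tub [([0.613, -0.622, -0.168], 0.92)]
glue [([0.788, 0.038, 0.096], 0.65)]
jar [([0.734, 0.116, 0.08], 0.73)]
sander [([0.267, 0.324, 0.028], 0.77)]
hammer [([0.469, 0.315, 0.041], 0.7), ([0.795, -0.145, 0.027], 0.66)]
tape [([0.362, 0.165, 0.039], 0.75), ([0.735, 0.116, 0.079], 0.7)]
pencil [([0.358, -0.191, 0.007], 0.76)]
brush [([0.334, -0.354, 0.017], 0.61), ([0.564, -0.132, 0.013], 0.25)]
```

View pics/top0.png

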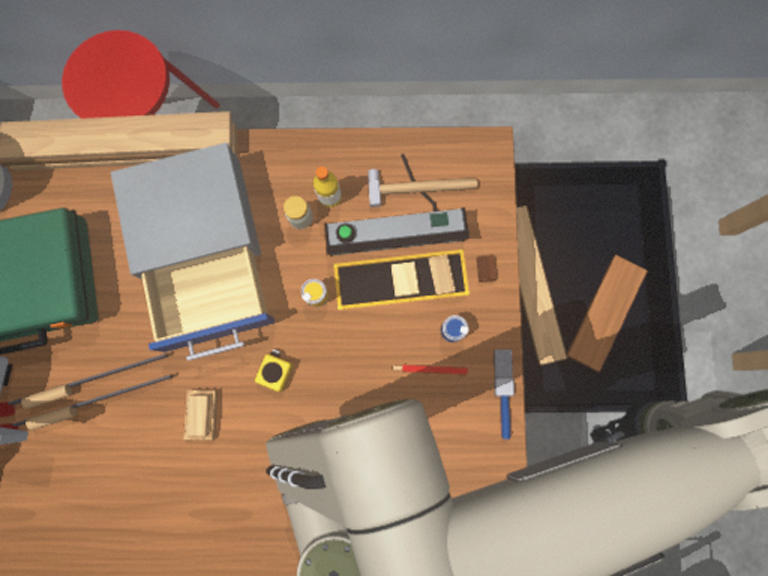

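View pics/scene0.png

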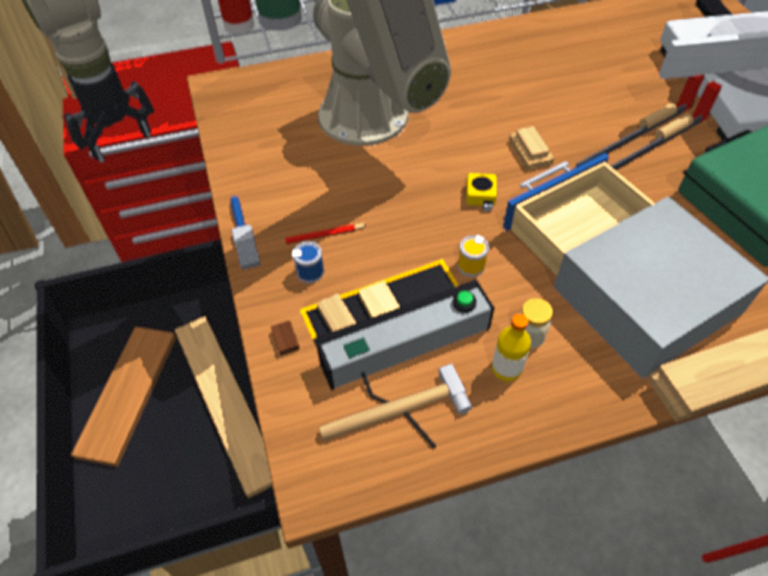

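The top view shows a yellow tin at (313,291) and a blue tin at (455,328). It also shows ply at (404,279), pine at (441,275) and oak at (487,268), with the drawer open on the left. The scene view agrees, and there are no red or green tins.

```bash
cat > meas.py <<'E'
from h import *
def med(W,m): return W[m]
def outline(im,W):
    hsv=cv2.cvtColor(im,cv2.COLOR_BGR2HSV)
    m=(hsv[...,0]>20)&(hsv[...,0]<33)&(hsv[...,1]>170)&(hsv[...,2]>110)&(W[...,2]<.012)&(W[...,0]>.45)&(W[...,0]<.66)&(W[...,1]>-.33)&(W[...,1]<.05)
    r=cv2.minAreaRect((W[m][:,:2]*1000).astype(np.float32)); return m.sum(),r
def tin(im,W,c):
    d=np.hypot(W[...,0]-c[0],W[...,1]-c[1]); m=(d<.045)&(W[...,2]>.052)&(W[...,2]<.075)
    (x,y),r=cv2.minEnclosingCircle((W[m][:,:2]*1000).astype(np.float32))
    hsv=cv2.cvtColor(im,cv2.COLOR_BGR2HSV); w=m&(hsv[...,1]<70)&(hsv[...,2]>140)
    P=W[w][:,:2]*1000
    mid=(W[m][:,:2].min(0)+W[m][:,:2].max(0))*500
    return (round(x),round(y),round(r)),mid.round(),np.median(W[m][:,2]).round(3),w.sum(),P.mean(0).round(), (P-[x,y]).round()[:12].tolist()
E
python3 - <<'E'
from meas import *
for n in ["top","scene"]:
    d=np.load(n+"0.npz"); im,W=d["im"],d["W"]
    print(n,"outline",outline(im,W))
    # reader top
    m=(abs(W[...,2]-.072)<.006)&(W[...,0]>.55)&(W[...,0]<.74)&(W[...,1]>-.33)&(W[...,1]<.08)
    print("reader",m.sum(),cv2.minAreaRect((W[m][:,:2]*1000).astype(np.float32)))
    for c in [(.52,.075),(.447,-.24)]: print("tin",tin(im,W,c))
    m=(abs(W[...,2]-.108)<.006)&(W[...,0]>.45)&(W[...,1]>.15)&(W[...,1]<.6)
    print("unit",cv2.minAreaRect((W[m][:,:2]*1000).astype(np.float32)))
    hsv=cv2.cvtColor(im,cv2.COLOR_BGR2HSV)
    m=(abs(hsv[...,0].astype(int)-112)<12)&(hsv[...,1]>120)&(W[...,1]>.1)&(W[...,1]<.5)&(W[...,0]>.3)&(W[...,0]<.6)&(W[...,2]>.086)&(W[...,2]<.105)
    print("front",m.sum(),cv2.minAreaRect((W[m][:,:2]*1000).astype(np.float32)))
    m=(abs(W[...,2]-.022)<.006)&(W[...,0]>.4)&(W[...,1]>.2)&(W[...,1]<.5)&(hsv[...,1]<130)
    print("floor",m.sum(),cv2.minAreaRect((W[m][:,:2]*1000).astype(np.float32)))
    for k,b in dict(ply=(.51,.61,-.175,-.09),pine=(.51,.63,-.26,-.178),oak=(.54,.65,-.37,-.285)).items():
        m=(abs(W[...,2]-.018)<.006)&(W[...,0]>b[0])&(W[...,0]<b[1])&(W[...,1]>b[2])&(W[...,1]<b[3])
        print(k,m.sum(),cv2.minAreaRect((W[m][:,:2]*1000).astype(np.float32)))
    m=(W[...,1]>-.8)&(W[...,1]<-.405)&(W[...,0]>.45)&(W[...,0]<.75)&(W[...,2]<-.01)
    for y in np.arange(-.52,-.4,.02):
        q=m&(abs(W[...,1]-y)<.01); print(round(y,2),[np.round(np.max(W[q&(abs(W[...,0]-x)<.025)][:,2],initial=-9),3) for x in (.5,.55,.6,.65,.7)])
E
```

```text
top outline (np.int64(349), ((564.6019897460938, -120.49156188964844), (108.91480255126953, 307.59527587890625), 6.135687828063965))
reader 1756 ((663.1742553710938, -109.12930297851562), (73.56829071044922, 325.76641845703125), 6.184900760650635)
tin ((526, 79, 28), array([527.,  78.]), np.float64(0.061), np.int64(102), array([525.,  80.]), [[26.0, 7.0], [26.0, 4.0], [26.0, 1.0], [27.0, -2.0], [26.0, -6.0], [26.0, -9.0], [23.0, 14.0], [22.0, 11.0], [23.0, 8.0], [23.0, 5.0], [22.0, 1.0], [23.0, -2.0]])
tin ((443, -240, 28), array([ 442., -240.]), np.float64(0.062), np.int64(123), array([ 443., -240.]), [[26.0, 6.0], [26.0, 3.0], [26.0, -1.0], [26.0, -4.0], [26.0, -8.0], [22.0, 13.0], [23.0, 9.0], [23.0, 6.0], [23.0, 3.0], [23.0, -1.0], [23.0, -4.0], [23.0, -7.0]])
unit ((684.5361328125, 440.3639831542969), (273.3039855957031, 437.22418212890625), 21.820024490356445)
front 121 ((430.8638000488281, 301.6890869140625), (10.142767906188965, 254.0336456298828), 14.30355167388916)
floor 2879 ((676.56689453125, 352.86322021484375), (519.16259765625, 250.36907958984375), 12.565388679504395)

[... 2343 characters left out ...]
962890625), (62.15053176879883, 37.41493606567383), 3.767906665802002)
-0.52 [np.float64(-0.152), np.float64(-0.151), np.float64(-0.168), np.float64(-0.169), np.float64(-0.169)]
-0.5 [np.float64(-0.15), np.float64(-0.149), np.float64(-0.15), np.float64(-0.152), np.float64(-0.17)]
-0.48 [np.float64(-0.15), np.float64(-0.149), np.float64(-0.152), np.float64(-0.15), np.float64(-0.15)]
-0.46 [np.float64(-0.149), np.float64(-0.148), np.float64(-0.15), np.float64(-0.151), np.float64(-0.151)]
-0.44 [np.float64(-0.155), np.float64(-0.152), np.float64(-0.15), np.float64(-0.15), np.float64(-0.15)]
-0.42 [np.float64(-0.168), np.float64(-0.17), np.float64(-0.155), np.float64(-0.152), np.float64(-0.151)]
```

Request:
carry_out([
  [[0,0,0,0,0,-0.022],[0,0,0,0,0,-0.044],[0,0,0,0,0,-0.066],[0,0,0,0,0,-0.089],[0,0,0,0,0,-0.089]],
], jaw=0.6)

```text
clock: 2.62
tcp_pos: [0.2521, -0.5169, 0.2503]
orientation: [0.0, 0.875, 0.484, 0.0]
wrist_force: [0.2, -0.7, 0.4]
finger_gap: 0.0342
grip_force: 0.0
```

Request:
carry_out([
  [[0,0,0,0,0,-0.022],[0,0,0,0,0,-0.044],[0,0,0,0,0,-0.066],[0,0,0,0,0,-0.089],[0,0,0,0,0,-0.089]],
])

```text
clock: 3.25
tcp_pos: [0.2521, -0.5169, 0.2503]
orientation: [0.0, 0.708, 0.706, -0.0]
wrist_force: [-0.0, 0.0, -0.1]
finger_gap: 0.0343
grip_force: 0.0
```

Request:
carry_out([
  [[0.06,0.084,0,0,0,0],[0.12,0.168,0,0,0,0],[0.18,0.252,0,0,0,0],[0.243,0.336,0,0,0,0],[0.243,0.336,0,0,0,0]],
])

```text
clock: 3.88
tcp_pos: [0.4224, -0.3927, 0.2503]
orientation: [0.0, 0.706, 0.708, 0.0]
wrist_force: [-0.5, 0.3, -0.0]
finger_gap: 0.0344
grip_force: 0.0
```

Request:
carry_out([
  [[0.06,0.084,0,0,0,0],[0.12,0.168,0,0,0,0],[0.18,0.252,0,0,0,0],[0.243,0.336,0,0,0,0],[0.243,0.336,0,0,0,0]],
])

```text
clock: 4.5
tcp_pos: [0.5896, -0.2718, 0.2496]
orientation: [-0.0, 0.706, 0.708, 0.0]
wrist_force: [0.2, -0.1, -0.3]
finger_gap: 0.0339
grip_force: 0.0
```

Request:
carry_out([
  [[0,0,0.1,0,0,0],[0,0,0.2,0,0,0],[0,0,0.3,0,0,0],[0,0,0.4,0,0,0],[0,0,0.446,0,0,0]],
])

```text
clock: 5.12
tcp_pos: [0.5844, -0.2739, 0.0239]
orientation: [-0.002, 0.708, 0.706, -0.001]
wrist_force: [-0.1, 0.6, -0.9]
finger_gap: 0.0342
grip_force: 0.0
```

Request:
carry_out([
  [[-0.05,0,0,0,0,0],[-0.11,0,0,0,0,0],[-0.18,0,0,0,0,0],[-0.25,0,0,0,0,0],[-0.33,0,0,0,0,0]],
])

```text
clock: 5.75
tcp_pos: [0.5875, -0.4427, 0.0297]
orientation: [0.002, 0.708, 0.706, -0.0]
wrist_force: [0.5, 0.0, 0.5]
finger_gap: 0.0345
grip_force: 0.0
```

Request:
carry_out([
  [[0,0,0,0,0,0],[0,0,-0.1,0,0,0],[0,0,-0.2,0,0,0],[0,0,-0.2,0,0,0]],
])

```text
clock: 6.25
tcp_pos: [0.5899, -0.4417, 0.135]
orientation: [0.006, 0.707, 0.707, 0.0]
wrist_force: [0.8, 0.3, -0.3]
finger_gap: 0.0342
grip_force: 0.0
```

```bash
python3 - <<'E'
from h import *
c=cam("top"); save(c,"t1.png",(200,130,462,290),3)
for k in ["offcut_oak","offcut_pine","offcut_ply"]: print(k,[(np.round(d["position"],3).tolist(),round(d["score"],2)) for d in env.find_in("top",k)[:2]])
print(env.get_state()["tcp_pos"])
E
```

```text
offcut_oak []
offcut_pine [([0.568, -0.212, 0.018], 0.67), ([0.511, 0.333, 0.027], 0.64)]
offcut_ply [([0.563, -0.125, 0.017], 0.65)]
[ 0.5870801  -0.43826404  0.12661553]
```

View pics/t1.png

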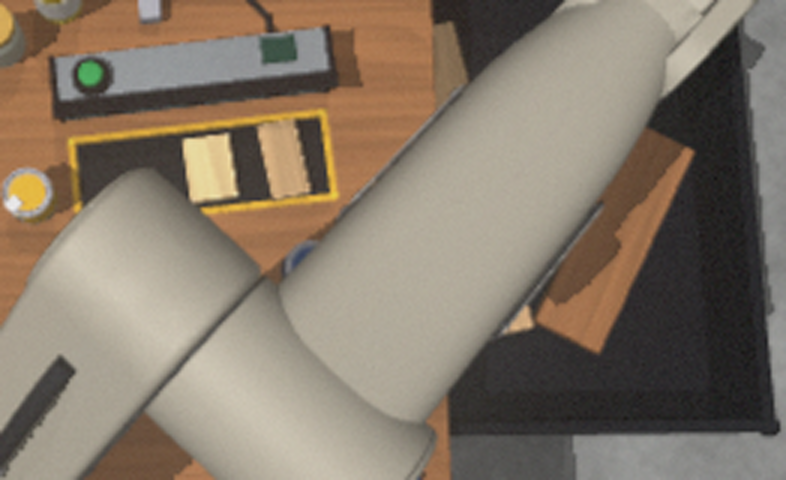

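The oak is gone from the bench. Pine at (285,158) and ply at (208,167) remain. I'll sweep both together next.

Request:
carry_out([
  [[0.09,-0.01,0,0,0,0],[0.18,-0.02,0,0,0,0],[0.27,-0.03,0,0,0,0],[0.365,-0.04,0,0,0,0],[0.365,-0.04,0,0,0,0]],
])

```text
clock: 7.08
tcp_pos: [0.566, -0.2518, 0.1259]
orientation: [-0.002, 0.705, 0.709, -0.0]
wrist_force: [-0.6, -0.7, -0.3]
finger_gap: 0.0341
grip_force: 0.0
```

Request:
carry_out([
  [[0.09,0,0,0,0,0],[0.18,0,0,0,0,0],[0.27,0,0,0,0,0],[0.365,0,0,0,0,0],[0.365,0,0,0,0,0]],
])

```text
clock: 7.7
tcp_pos: [0.5667, -0.0711, 0.1263]
orientation: [-0.001, 0.705, 0.709, -0.001]
wrist_force: [-0.6, -0.4, -0.3]
finger_gap: 0.0343
grip_force: 0.0
```

Request:
carry_out([
  [[0,0,0.06,0,0,0],[0,0,0.12,0,0,0],[0,0,0.17,0,0,0],[0,0,0.2,0,0,0],[0,0,0.2,0,0,0]],
])

```text
clock: 8.32
tcp_pos: [0.5665, -0.0741, 0.0259]
orientation: [-0.001, 0.707, 0.707, -0.001]
wrist_force: [0.2, 0.5, 0.8]
finger_gap: 0.0343
grip_force: 0.0
```

Request:
carry_out([
  [[-0.05,0,0,0,0,0],[-0.12,0,0,0,0,0],[-0.19,0,0,0,0,0],[-0.26,0,0,0,0,0],[-0.33,0,0,0,0,0]],
])

```text
clock: 8.95
tcp_pos: [0.5684, -0.2403, 0.0287]
orientation: [0.001, 0.707, 0.708, 0.0]
wrist_force: [0.3, 1.6, -0.5]
finger_gap: 0.034
grip_force: 0.2
```

Request:
carry_out([
  [[-0.07,0.01,0,0,0,0],[-0.15,0.02,0,0,0,0],[-0.23,0.03,0,0,0,0],[-0.31,0.03,0,0,0,0],[-0.39,0.03,0,0,0,0]],
])

```text
clock: 9.57
tcp_pos: [0.5834, -0.4357, 0.0288]
orientation: [0.001, 0.707, 0.708, -0.0]
wrist_force: [0.5, -0.8, -0.5]
finger_gap: 0.0345
grip_force: 0.0
```

Request:
carry_out([
  [[0,0,0,0,0,0],[0,0,-0.1,0,0,0],[0,0,-0.2,0,0,0],[0.2,-0.05,-0.22,0,0,0],[0.2,-0.05,-0.22,0,0,0]],
])

```text
clock: 10.2
tcp_pos: [0.5579, -0.3314, 0.1395]
orientation: [0.001, 0.706, 0.708, 0.0]
wrist_force: [-0.1, 0.2, 0.1]
finger_gap: 0.0341
grip_force: 0.0
```

```bash
python3 - <<'E'
from h import *
c=cam("scene"); save(c,"s2.png",(0,80,400,384),2)
for k in ["offcut_oak","offcut_pine","offcut_ply"]: print(k,[(np.round(d["position"],3).tolist(),round(d["score"],2)) for d in env.find_in("scene",k)[:2]])
print(env.get_state()["tcp_pos"])
E
```

```text
offcut_oak [([0.459, -0.242, 0.06], 0.65), ([0.594, -0.508, -0.138], 0.47)]
offcut_pine [([0.609, -0.582, -0.158], 0.66)]
offcut_ply [([0.578, -0.47, -0.13], 0.64), ([0.787, 0.04, 0.096], 0.6)]
[ 0.5582281  -0.3324009   0.13865431]
```

View pics/s2.png

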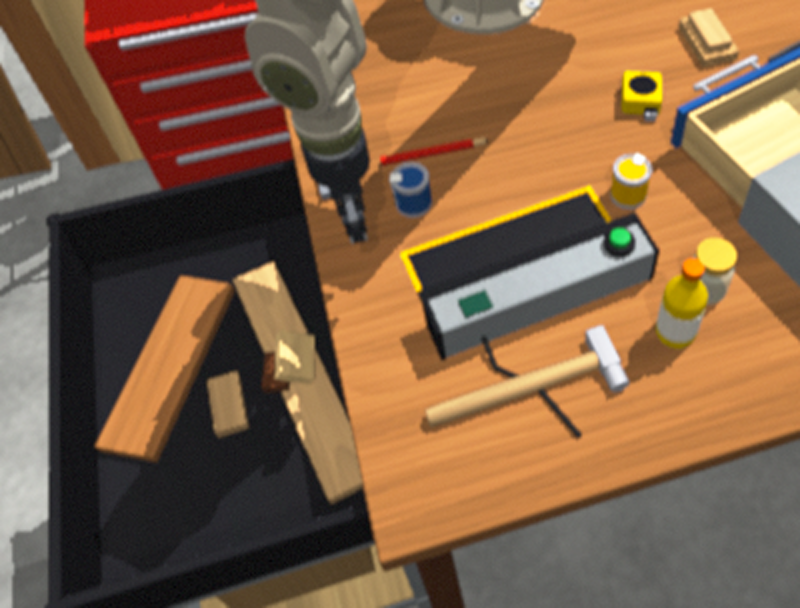

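All three offcuts lie in the tub: oak and ply near (285,360), pine at (228,404). Tabs show on blue at (396,177) and on yellow at (640,160). Next I'll measure the label directions.

```bash
cat >> meas.py <<'E'
def tab(im,W,c,verbose=0):
    hsv=cv2.cvtColor(im,cv2.COLOR_BGR2HSV)
    d=np.hypot(W[...,0]-c[0],W[...,1]-c[1]); m=(d<.045)&(W[...,2]>.054)&(W[...,2]<.075)
    (x,y),r=cv2.minEnclosingCircle((W[m][:,:2]*1000).astype(np.float32))
    P=W[m][:,:2]*1000-[x,y]; g=im[m].min(1).astype(float)
    t=np.sort(g)[-18]; w=np.clip(g-t,0,None); q=(P*w[:,None]).sum(0)/w.sum()
    return (round(x),round(y),round(r)),"tabdir",q.round(1),"yaw",np.degrees(np.arctan2(q[1],q[0])).round(0),g.max(),t,np.median(g)
E
python3 - <<'E'
from meas import *
for n in ["top","scene"]:
    c=cam(n); W=world(c,n); im=c["frame"]
    for p in [(.527,.078),(.443,-.24)]: print(n,tab(im,W,p))
save(cam("wrist"),"w0.png"); c=cam("wrist"); print(np.round(c["T_tool_cam"],3).tolist(),np.round(c["intrinsics"],0).tolist())
d=np.load("top0.npz"); im,W=d["im"],d["W"]
for p in [(.527,.078),(.443,-.24)]: print("t0",tab(im,W,p))
d=np.load("scene0.npz"); im,W=d["im"],d["W"]
for p in [(.527,.078),(.443,-.24)]: print("s0",tab(im,W,p))
E
```

```text
top ((526, 79, 28), 'tabdir', array([-13.4,  14.2]), 'yaw', np.float64(133.0), np.float64(234.0), np.float64(199.0), np.float64(131.5))Traceback (most recent call last):
  File "<stdin>", line 4, in <module>
  File "meas.py", line 19, in tab
    t=np.sort(g)[-18]; w=np.clip(g-t,0,None); q=(P*w[:,None]).sum(0)/w.sum()
      ~~~~~~~~~~^^^^^
IndexError: index -18 is out of bounds for axis 0 with size 0
```

```bash
python3 - <<'E'
from meas import *
c=cam("scene"); W=world(c,"scene"); im=c["frame"]
for p in [(.527,.078),(.443,-.24)]: print(tab(im,W,p))
for f in ["top0.npz","scene0.npz"]:
  d=np.load(f); im,W=d["im"],d["W"]
  for p in [(.527,.078),(.443,-.24)]: print(f,tab(im,W,p))
c=cam("wrist"); print(np.round(c["T_tool_cam"],3).tolist(),np.round(c["intrinsics"],0).tolist())
E
```

```text
((529, 79, 31), 'tabdir', array([-16.2,  15.5]), 'yaw', np.float64(136.0), np.float64(255.0), np.float64(228.0), np.float64(124.0))
((445, -238, 30), 'tabdir', array([ -7.6, -20. ]), 'yaw', np.float64(-111.0), np.float64(196.0), np.float64(155.0), np.float64(93.0))
top0.npz ((526, 79, 28), 'tabdir', array([-13.5,  13.7]), 'yaw', np.float64(135.0), np.float64(243.0), np.float64(219.0), np.float64(144.0))
top0.npz ((443, -240, 28), 'tabdir', array([ -5.8, -20. ]), 'yaw', np.float64(-106.0), np.float64(243.0), np.float64(216.0), np.float64(136.0))
scene0.npz ((531, 80, 30), 'tabdir', array([-16. ,  13.9]), 'yaw', np.float64(139.0), np.float64(255.0), np.float64(216.0), np.float64(119.0))
scene0.npz ((444, -239, 29), 'tabdir', array([ -7.6, -19.9]), 'yaw', np.float64(-111.0), np.float64(255.0), np.float64(240.0), np.float64(129.5))
[[-0.0, -0.961, -0.278, 0.07], [1.0, -0.0, -0.0, -0.0], [0.0, -0.278, 0.961, -0.123], [0.0, 0.0, 0.0, 1.0]] [[299.0, 0.0, 253.0], [0.0, 299.0, 191.0], [0.0, 0.0, 1.0]]
```

Request:
carry_out([
  [[0.06,-0.08,0,0,0,0.02],[0.12,-0.16,0,0,0,0.04],[0.184,-0.23,0,0,0,0.05],[0.184,-0.23,0,0,0,0.05],[0.184,-0.23,0,0,0,0.05]],
], jaw=0)

```text
clock: 11.18
tcp_pos: [0.4436, -0.243, 0.1377]
orientation: [0.001, 0.809, 0.588, 0.0]
wrist_force: [0.1, 0.6, -0.4]
finger_gap: 0.0852
grip_force: 0.0
```

```bash
cat > tg.py <<'E'
import sys
from h import *
def to(p,psi,z):
    s=env.get_state(); q=np.array(s["orientation"]); R=Rn.from_quat(q[[1,2,3,0]])
    d=R.inv().apply(np.array([*p,z])-s["tcp_pos"])
    T=Rn.from_euler("z",psi,degrees=True)*Rn.from_euler("x",180,degrees=True)
    rv=(R.inv()*T).as_rotvec()
    print("tcp",np.round(s["tcp_pos"],4),"yaw",np.degrees(np.arctan2(*R.as_matrix()[[1,0],[0,0]])).round(1),"gap",round(s["finger_gap"],4),"row",np.round(d/.5,3).tolist(),np.round(rv/2/np.pi,4).tolist(),"mm",np.linalg.norm(d*1000).round(),"deg",np.degrees(np.linalg.norm(rv)).round(),"j6",round(s["joint_pos"][5],2),"F",np.round(s["wrist_force"],1),"t",s["clock"])
if __name__=="__main__":
    a=[float(x) for x in sys.argv[1:]]; to(a[:2],a[2],a[3])
E
python3 tg.py .443 -.240 72 .040
```

```text
tcp [ 0.4436 -0.243   0.1377] yaw 72.0 gap 0.0852 row [0.005, -0.003, 0.195] [0.0003, 0.0001, 0.0001] mm 98.0 deg 0.0 j6 1.22 F [ 0.1  0.6 -0.4] t 11.175
```

Request:
carry_out([
  [[0.005,-0.003,0.05,0,0,0],[0.005,-0.003,0.1,0,0,0],[0.005,-0.003,0.15,0,0,0],[0.005,-0.003,0.195,0,0,0],[0.005,-0.003,0.195,0,0,0]],
])

```text
clock: 11.8
tcp_pos: [0.4421, -0.2393, 0.0382]
orientation: [-0.001, 0.809, 0.588, -0.0]
wrist_force: [-0.5, 0.0, -0.1]
finger_gap: 0.0853
grip_force: 0.0
```

Request:
carry_out([
  [[0,0,0,0,0,0],[0,0,0,0,0,0],[0,0,0,0,0,0],[0,0,0,0,0,0],[0,0,0,0,0,0]],
], jaw=0.6, squeeze=40)

```text
clock: 12.42
tcp_pos: [0.4432, -0.2397, 0.041]
orientation: [0.002, 0.809, 0.588, 0.0]
wrist_force: [0.7, -1.9, 6.8]
finger_gap: 0.0548
grip_force: 43.0
```

Request:
carry_out([
  [[0,0,-0.03,0,0,0],[0,0,-0.06,0,0,0],[0,0,-0.1,0,0,0],[0,0,-0.13,0,0,0],[0,0,-0.13,0,0,0]],
])

```text
clock: 13.05
tcp_pos: [0.4429, -0.2393, 0.1063]
orientation: [0.001, 0.809, 0.588, 0.0]
wrist_force: [0.1, 0.1, -2.0]
finger_gap: 0.0555
grip_force: 43.0
```

```bash
python3 tg.py .573 -.195 186 .105
```

```text
tcp [ 0.4429 -0.2393  0.1063] yaw 72.1 gap 0.0555 row [0.164, 0.22, 0.003] [0.0001, 0.0005, -0.3164] mm 137.0 deg 114.0 j6 1.23 F [ 0.1  0.1 -2. ] t 13.05
```

Request:
carry_out([
  [[0.04,0.055,0,0,0,-0.026],[0.08,0.11,0,0,0,-0.052],[0.12,0.165,0,0,0,-0.079],[0.164,0.22,0.003,0,0,-0.1055],[0.164,0.22,0.003,0,0,-0.1055]],
])

```text
clock: 13.68
tcp_pos: [0.5734, -0.1935, 0.1021]
orientation: [-0.0, 0.572, 0.82, 0.0]
wrist_force: [-0.4, -0.3, -2.4]
finger_gap: 0.0554
grip_force: 43.5
```

Request:
carry_out([
  [[0,0,0,0,0,-0.026],[0,0,0,0,0,-0.052],[0,0,0,0,0,-0.079],[0,0,0,0,0,-0.1055],[0,0,0,0,0,-0.1055]],
])

```text
clock: 14.3
tcp_pos: [0.5707, -0.1946, 0.1026]
orientation: [-0.001, 0.277, 0.961, 0.0]
wrist_force: [-0.7, 0.1, -2.7]
finger_gap: 0.0552
grip_force: 43.4
```

Request:
carry_out([
  [[0,0,0,0,0,-0.026],[0,0,0,0,0,-0.052],[0,0,0,0,0,-0.079],[0,0,0,0,0,-0.1055],[0,0,0,0,0,-0.1055]],
])

```text
clock: 14.92
tcp_pos: [0.5713, -0.1946, 0.103]
orientation: [-0.0, -0.05, 0.999, 0.0]
wrist_force: [-0.5, 0.8, -2.7]
finger_gap: 0.0551
grip_force: 43.4
```

```bash
python3 tg.py .573 -.195 186 .042
```

```text
tcp [ 0.5713 -0.1946  0.103 ] yaw -174.3 gap 0.0551 row [-0.003, -0.001, 0.122] [0.0, -0.0001, -0.0008] mm 61.0 deg 0.0 j6 -0.56 F [-0.5  0.8 -2.7] t 14.925
```

Request:
carry_out([
  [[-0.003,-0.001,0.04,0,0,0],[-0.003,-0.001,0.08,0,0,0],[-0.003,-0.001,0.11,0,0,0],[-0.003,-0.001,0.123,0,0,0],[-0.003,-0.001,0.123,0,0,0]],
])

```text
clock: 15.55
tcp_pos: [0.5735, -0.195, 0.0419]
orientation: [0.0, -0.052, 0.999, -0.0]
wrist_force: [-0.4, -0.4, -2.2]
finger_gap: 0.0549
grip_force: 43.5
```

Request:
carry_out([
  [[0,0,0,0,0,0],[0,0,0,0,0,0],[0,0,0,0,0,0],[0,0,0,0,0,0]],
], jaw=0)

```text
clock: 16.05
tcp_pos: [0.5736, -0.195, 0.042]
orientation: [0.0, -0.052, 0.999, -0.0]
wrist_force: [-0.2, 0.5, -0.1]
finger_gap: 0.0855
grip_force: 0.0
```

Request:
carry_out([
  [[0,0,-0.05,0,0,0],[0,0,-0.1,0,0,0],[0,0,-0.15,0,0,0],[0,0,-0.2,0,0,0],[0,0,-0.2,0,0,0]],
])

```text
clock: 16.68
tcp_pos: [0.5749, -0.1956, 0.1441]
orientation: [0.002, -0.052, 0.999, -0.001]
wrist_force: [0.1, -0.1, 0.9]
finger_gap: 0.0851
grip_force: 0.0
```

```bash
python3 - <<'E'
from meas import *
c=cam("scene"); W=world(c,"scene"); im=c["frame"]
for n,k in (("y",(.527,.078)),("b",(.573,-.195))): print(n,tab(im,W,k))
print("find",env.find_in("scene","tin_yellow"))
E
python3 tg.py .527 .079 225 .14
```

```text
y ((530, 78, 30), 'tabdir', array([-16.2,  16.5]), 'yaw', np.float64(135.0), np.float64(255.0), np.float64(228.0), np.float64(127.0))
b ((575, -195, 29), 'tabdir', array([ -2.8, -15.9]), 'yaw', np.float64(-100.0), np.float64(215.0), np.float64(200.0), np.float64(123.0))
find [{'position': [0.5431, 0.0727, 0.0593], 'score': 0.56}, {'position': [0.4737, 0.3204, 0.0389], 'score': 0.29}]
tcp [ 0.5734 -0.1949  0.1414] yaw -174.0 gap 0.0854 row [0.035, 0.554, 0.003] [-0.0, -0.0, -0.1083] mm 278.0 deg 39.0 j6 -0.57 F [-0.3  0.5 -0.7] t 16.775
```

Request:
carry_out([
  [[0.007,0.12,0,0,0,-0.025],[0.014,0.23,0,0,0,-0.05],[0.021,0.34,0,0,0,-0.08],[0.03,0.45,0,0,0,-0.108],[0.035,0.554,0,0,0,-0.108]],
])

```text
clock: 17.4
tcp_pos: [0.5255, 0.0805, 0.1403]
orientation: [-0.001, -0.383, 0.924, 0.0]
wrist_force: [0.6, 0.6, -0.4]
finger_gap: 0.0854
grip_force: 0.0
```

Request:
carry_out([
  [[0,0,0,0,0,0],[0,0,0,0,0,0]],
])

```text
clock: 17.65
tcp_pos: [0.5265, 0.0787, 0.1408]
orientation: [-0.001, -0.382, 0.924, 0.0]
wrist_force: [0.3, -0.0, -0.3]
finger_gap: 0.0853
grip_force: 0.0
```

```bash
python3 - <<'E'
from meas import *
c=cam("scene"); W=world(c,"scene"); im=c["frame"]
print(tab(im,W,(.573,-.195)))
c=cam("top"); W=world(c,"top"); im=c["frame"]
try: print(tab(im,W,(.573,-.195)))
except Exception as e: print("occl")
E
python3 tg.py .527 .079 225 .040
```

```text
((576, -195, 29), 'tabdir', array([17.6,  3.8]), 'yaw', np.float64(12.0), np.float64(197.0), np.float64(168.0), np.float64(96.0))
((573, -195, 28), 'tabdir', array([19.9,  2.6]), 'yaw', np.float64(7.0), np.float64(182.0), np.float64(149.0), np.float64(92.0))
tcp [0.527  0.0777 0.1411] yaw -135.2 gap 0.0853 row [-0.002, 0.002, 0.202] [0.0001, -0.0001, -0.0005] mm 101.0 deg 0.0 j6 -0.79 F [-1.  -0.1 -0.3] t 17.75
```

Request:
carry_out([
  [[0,0,0.05,0,0,0],[0,0,0.1,0,0,0],[0,0,0.15,0,0,0],[-0.002,0.002,0.2,0,0,0],[-0.002,0.002,0.2,0,0,0]],
])

```text
clock: 18.38
tcp_pos: [0.5254, 0.0788, 0.0398]
orientation: [-0.002, -0.381, 0.925, 0.001]
wrist_force: [-0.3, 0.2, 0.2]
finger_gap: 0.0854
grip_force: 0.0
```

Request:
carry_out([
  [[0,0,0,0,0,0],[0,0,0,0,0,0],[0,0,0,0,0,0],[0,0,0,0,0,0],[0,0,0,0,0,0]],
], jaw=0.6, squeeze=40)

```text
clock: 19.0
tcp_pos: [0.5283, 0.0798, 0.0432]
orientation: [0.001, -0.382, 0.924, -0.001]
wrist_force: [0.6, -2.9, 7.0]
finger_gap: 0.0552
grip_force: 43.1
```

Request:
carry_out([
  [[0,0,-0.03,0,0,0],[0,0,-0.06,0,0,0],[0,0,-0.1,0,0,0],[0,0,-0.13,0,0,0],[0,0,-0.13,0,0,0]],
])

```text
clock: 19.62
tcp_pos: [0.5281, 0.0803, 0.1084]
orientation: [0.001, -0.382, 0.924, -0.001]
wrist_force: [0.3, 0.7, -2.7]
finger_gap: 0.0552
grip_force: 43.0
```

```bash
python3 tg.py .557 -.046 97 .105
```

```text
tcp [0.5281 0.0803 0.1084] yaw -135.1 gap 0.0552 row [0.137, -0.22, 0.007] [0.0002, 0.0006, 0.3553] mm 130.0 deg 128.0 j6 -0.78 F [ 0.3  0.7 -2.7] t 19.625
```

Request:
carry_out([
  [[0.03,-0.05,0,0,0,0.0237],[0.06,-0.1,0,0,0,0.0474],[0.1,-0.16,0,0,0,0.071],[0.137,-0.22,0,0,0,0.0948],[0.137,-0.22,0,0,0,0.1184]],
])

```text
clock: 20.25
tcp_pos: [0.5565, -0.0486, 0.106]
orientation: [-0.0, -0.016, 1.0, -0.0]
wrist_force: [0.4, 0.1, -2.2]
finger_gap: 0.055
grip_force: 43.3
```

Request:
carry_out([
  [[0,0,0,0,0,0.0237],[0,0,0,0,0,0.0474],[0,0,0,0,0,0.071],[0,0,0,0,0,0.0948],[0,0,0,0,0,0.1184]],
])

```text
clock: 20.88
tcp_pos: [0.5555, -0.046, 0.1059]
orientation: [-0.001, 0.347, 0.938, -0.0]
wrist_force: [-0.3, -0.3, -2.1]
finger_gap: 0.0551
grip_force: 43.2
```

Request:
carry_out([
  [[0,0,0,0,0,0.0237],[0,0,0,0,0,0.0474],[0,0,0,0,0,0.071],[0,0,0,0,0,0.0948],[0,0,0,0,0,0.1184]],
])

```text
clock: 21.5
tcp_pos: [0.5555, -0.0459, 0.1059]
orientation: [-0.001, 0.664, 0.748, -0.0]
wrist_force: [-0.9, 0.0, -2.2]
finger_gap: 0.0548
grip_force: 43.2
```

Request:
carry_out([
  [[0,0,0,0,0,0],[0,0,0,0,0,0]],
])

```text
clock: 21.75
tcp_pos: [0.5558, -0.046, 0.1063]
orientation: [-0.0, 0.662, 0.75, -0.0]
wrist_force: [-0.7, 0.4, -3.1]
finger_gap: 0.0551
grip_force: 43.2
```

```bash
python3 tg.py .557 -.046 97 .042
```

```text
tcp [ 0.5558 -0.046   0.1063] yaw 97.2 gap 0.0551 row [-0.0, 0.002, 0.129] [-0.0001, -0.0, 0.0005] mm 64.0 deg 0.0 j6 1.22 F [-0.7  0.4 -3.1] t 21.75
```

Request:
carry_out([
  [[0,0.002,0.04,0,0,0],[0,0.002,0.08,0,0,0],[0,0.002,0.11,0,0,0],[0,0.002,0.126,0,0,0],[0,0.002,0.126,0,0,0]],
])

```text
clock: 22.38
tcp_pos: [0.5572, -0.046, 0.0439]
orientation: [0.0, 0.662, 0.749, 0.0]
wrist_force: [-0.2, 0.1, -2.3]
finger_gap: 0.0554
grip_force: 43.6
```

Request:
carry_out([
  [[0,0,0,0,0,0],[0,0,0,0,0,0],[0,0,0,0,0,0],[0,0,0,0,0,0]],
], jaw=0.1)

```text
clock: 22.88
tcp_pos: [0.5573, -0.0461, 0.044]
orientation: [0.0, 0.662, 0.749, 0.0]
wrist_force: [0.1, 0.1, 0.7]
finger_gap: 0.0771
grip_force: 0.0
```

Request:
carry_out([
  [[0,0,-0.06,0,0,0],[0,0,-0.12,0,0,0],[0,0,-0.18,0,0,0],[0,0,-0.24,0,0,0],[0.1,-0.1,-0.24,0,0,0]],
])

```text
clock: 23.5
tcp_pos: [0.5129, -0.0094, 0.1668]
orientation: [0.004, 0.664, 0.748, 0.002]
wrist_force: [-0.3, 1.5, 0.6]
finger_gap: 0.0769
grip_force: 0.0
```

```bash
python3 - <<'E'
from meas import *
for n in ["scene","top"]:
    c=cam(n); W=world(c,n); im=c["frame"]
    if n=="scene": save(c,"s3.png",(60,60,460,330),2)
    for p in [(.557,-.046),(.573,-.195)]:
        try: print(n,tab(im,W,p))
        except Exception as e: print("occl")
    hsv=cv2.cvtColor(im,cv2.COLOR_BGR2HSV)
    m=(abs(hsv[...,0].astype(int)-62)<18)&(hsv[...,1]>110)&(W[...,2]>.085)&(W[...,2]<.11)&(W[...,0]>.6)&(W[...,0]<.7)&(abs(W[...,1])<.06)
    if m.sum()>5: print("button",m.sum(),(W[m].min(0)+W[m].max(0))/2, np.median(W[m],0))
E
python3 tg.py .655 .008 97 .14
```

```text
scene ((559, -47, 30), 'tabdir', array([18.5,  6.3]), 'yaw', np.float64(19.0), np.float64(255.0), np.float64(226.0), np.float64(133.0))
scene ((575, -195, 29), 'tabdir', array([ 0.8, -0.9]), 'yaw', np.float64(-47.0), np.float64(201.0), np.float64(184.0), np.float64(100.0))
button 83 [0.65648113 0.00593801 0.09160739] [0.66026027 0.00391407 0.09341764]
top ((557, -45, 28), 'tabdir', array([19.2,  0.6]), 'yaw', np.float64(2.0), np.float64(243.0), np.float64(191.0), np.float64(104.0))
top ((573, -195, 28), 'tabdir', array([20.3,  2.3]), 'yaw', np.float64(6.0), np.float64(179.0), np.float64(147.0), np.float64(91.0))
tcp [ 0.5014 -0.0046  0.1627] yaw 97.2 gap 0.0769 row [-0.013, 0.308, 0.043] [-0.0011, -0.0005, 0.0005] mm 156.0 deg 0.0 j6 1.28 F [ 0.   0.4 -0.5] t 23.6
```

View pics/s3.png

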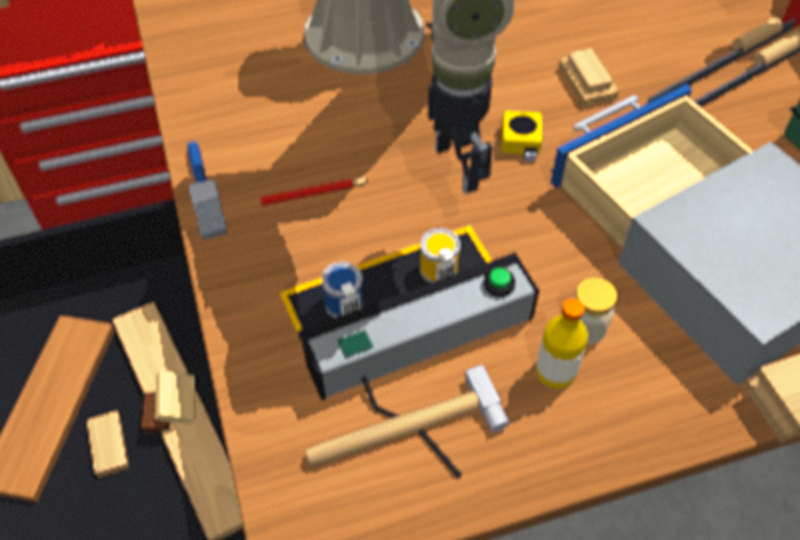

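Both labels face the reader, blue at (342,290) and yellow at (440,255), and both tins are inside the outline. Next I'll close the jaw and press the button at (500,280).

Request:
carry_out([
  [[-0.004,0.08,0,0,0,0],[-0.008,0.16,0.01,0,0,0],[-0.013,0.24,0.02,0,0,0],[-0.017,0.31,0.03,0,0,0],[-0.017,0.31,0.03,0,0,0]],
], jaw=1)

```text
clock: 24.22
tcp_pos: [0.6643, 0.003, 0.1471]
orientation: [-0.0, 0.662, 0.749, -0.0]
wrist_force: [-0.9, -1.1, 0.1]
finger_gap: -0.0001
grip_force: 0.0
```

Request:
carry_out([
  [[0,0,0,0,0,0],[0,0,0,0,0,0]],
])

```text
clock: 24.48
tcp_pos: [0.6619, 0.003, 0.1491]
orientation: [-0.0, 0.662, 0.749, -0.0]
wrist_force: [0.4, 0.1, -0.2]
finger_gap: 0.0001
grip_force: 0.0
```

```bash
python3 tg.py .656 .006 97 .116
```

```text
tcp [0.6619 0.003  0.1491] yaw 97.0 gap 0.0001 row [0.007, -0.011, 0.066] [-0.0001, 0.0, 0.0001] mm 34.0 deg 0.0 j6 1.33 F [ 0.4  0.1 -0.2] t 24.475
```

Request:
carry_out([
  [[0.007,-0.011,0.03,0,0,0],[0.007,-0.011,0.066,0,0,0],[0.007,-0.011,0.074,0,0,0],[0.007,-0.011,0.08,0,0,0],[0.007,-0.011,0.08,0,0,0]],
])

```text
clock: 25.1
tcp_pos: [0.6566, 0.0057, 0.1096]
orientation: [0.0, 0.662, 0.749, 0.0]
wrist_force: [-2.9, -0.6, 3.9]
finger_gap: -0.0
grip_force: 1.7
```

Request:
carry_out([
  [[0,0,0.004,0,0,0],[0,0,0.006,0,0,0],[0,0,0.006,0,0,0]],
])

```text
clock: 25.48
tcp_pos: [0.6572, 0.0057, 0.107]
orientation: [0.001, 0.662, 0.749, 0.0]
wrist_force: [-3.8, 0.8, 7.9]
finger_gap: -0.0002
grip_force: 4.2
```

Request:
carry_out([
  [[0,0,0,0,0,0],[0,0,-0.05,0,0,0],[0,0,-0.1,0,0,0],[0,0,-0.1,0,0,0]],
])

```text
clock: 25.98
tcp_pos: [0.659, 0.0056, 0.158]
orientation: [0.002, 0.662, 0.749, 0.002]
wrist_force: [0.1, 0.1, -1.0]
finger_gap: -0.0
grip_force: 0.0
```

```bash
python3 - <<'E'
from meas import *
for n in ["scene","top"]:
    c=cam(n); W=world(c,n); im=c["frame"]
    for p in [(.557,-.046),(.573,-.195)]:
        try: print(n,tab(im,W,p))
        except Exception as e: print(n,p,"occl")
E
python3 tg.py .557 -.0455 97 .16
```

```text
scene ((560, -42, 30), 'tabdir', array([17.1, -0.4]), 'yaw', np.float64(-1.0), np.float64(255.0), np.float64(247.0), np.float64(150.0))
scene ((575, -195, 29), 'tabdir', array([17.4,  4.1]), 'yaw', np.float64(13.0), np.float64(255.0), np.float64(251.0), np.float64(113.0))
top ((557, -45, 28), 'tabdir', array([20. ,  0.5]), 'yaw', np.float64(1.0), np.float64(242.0), np.float64(197.0), np.float64(133.5))
top ((573, -195, 28), 'tabdir', array([20.1,  3.2]), 'yaw', np.float64(9.0), np.float64(242.0), np.float64(189.0), np.float64(105.0))
tcp [0.6571 0.0057 0.1553] yaw 97.0 gap -0.0001 row [-0.077, -0.211, -0.009] [0.0001, 0.0, 0.0001] mm 113.0 deg 0.0 j6 1.33 F [ 0.2 -0.  -0.7] t 26.075
```

Both tins stood in place during the press, with forces above the bottoming load, so the read is done. Next I'll pick up the yellow tin.

Request:
carry_out([
  [[-0.025,-0.07,0,0,0,0],[-0.05,-0.14,0,0,0,0],[-0.077,-0.211,0,0,0,0],[-0.077,-0.211,0,0,0,0],[-0.077,-0.211,0,0,0,0]],
], jaw=0)

```text
clock: 26.7
tcp_pos: [0.5571, -0.0453, 0.1552]
orientation: [-0.0, 0.663, 0.749, 0.0]
wrist_force: [0.4, -0.4, 0.4]
finger_gap: 0.0852
grip_force: 0.0
```

Request:
carry_out([
  [[0,0,0.06,0,0,0],[0,0,0.12,0,0,0],[0,0,0.18,0,0,0],[0,0,0.226,0,0,0],[0,0,0.226,0,0,0]],
])

```text
clock: 27.32
tcp_pos: [0.5559, -0.0445, 0.0404]
orientation: [-0.002, 0.662, 0.749, -0.001]
wrist_force: [-0.6, -0.8, -0.5]
finger_gap: 0.0856
grip_force: 0.0
```

Request:
carry_out([
  [[0,0,0,0,0,0],[0,0,0,0,0,0],[0,0,0,0,0,0],[0,0,0,0,0,0],[0,0,0,0,0,0]],
], jaw=0.6, squeeze=40)

```text
clock: 27.95
tcp_pos: [0.5582, -0.0455, 0.0441]
orientation: [0.001, 0.662, 0.749, 0.001]
wrist_force: [1.1, 1.4, 6.1]
finger_gap: 0.0556
grip_force: 43.3
```

Request:
carry_out([
  [[0,0,-0.07,0,0,0],[0,0,-0.14,0,0,0],[0,0,-0.21,0,0,0],[0,0,-0.28,0,0,0],[0,0,-0.28,0,0,0]],
])

```text
clock: 28.58
tcp_pos: [0.5583, -0.0458, 0.1853]
orientation: [0.002, 0.662, 0.749, 0.001]
wrist_force: [0.6, 0.0, -3.4]
finger_gap: 0.0552
grip_force: 43.5
```

```bash
python3 tg.py .5095 .373 104.5 .18
```

```text
tcp [ 0.5583 -0.0458  0.1853] yaw 97.0 gap 0.0552 row [0.843, 0.006, 0.009] [0.0007, 0.0003, -0.0208] mm 422.0 deg 7.0 j6 1.22 F [ 0.6  0.  -3.4] t 28.575
```

Request:
carry_out([
  [[0.07,0,0,0,0,0],[0.16,0,0,0,0,0],[0.25,0,0,0,0,0],[0.34,0,0,0,0,0],[0.42,0,0,0,0,0]],
])

```text
clock: 29.2
tcp_pos: [0.5296, 0.1644, 0.1806]
orientation: [-0.001, 0.662, 0.749, -0.001]
wrist_force: [-0.6, -0.0, -2.9]
finger_gap: 0.0551
grip_force: 43.5
```

Request:
carry_out([
  [[0.09,0,0,0,0,-0.005],[0.18,0,0,0,0,-0.01],[0.27,0,0,0,0,-0.015],[0.36,0.003,0,0,0,-0.02],[0.423,0.006,0,0,0,-0.0208]],
])

```text
clock: 29.82
tcp_pos: [0.5067, 0.3747, 0.1802]
orientation: [-0.001, 0.611, 0.791, -0.002]
wrist_force: [0.1, 0.3, -1.9]
finger_gap: 0.0553
grip_force: 43.5
```

Request:
carry_out([
  [[0,0,0,0,0,0],[0,0,0,0,0,0]],
])

```text
clock: 30.08
tcp_pos: [0.5074, 0.3725, 0.181]
orientation: [-0.0, 0.612, 0.791, -0.002]
wrist_force: [1.5, -0.6, -2.9]
finger_gap: 0.055
grip_force: 43.5
```

```bash
python3 - <<'E'
from meas import *
c=cam("top"); im=c["frame"]; W=world(c,"top"); save(c,"t4.png",(40,80,240,260),3)
hsv=cv2.cvtColor(im,cv2.COLOR_BGR2HSV)
m=(abs(hsv[...,0].astype(int)-112)<12)&(hsv[...,1]>120)&(W[...,1]>.1)&(W[...,1]<.5)&(W[...,0]>.3)&(W[...,0]<.6)&(W[...,2]>.086)&(W[...,2]<.105)
print("front",m.sum(),cv2.minAreaRect((W[m][:,:2]*1000).astype(np.float32)))
E
python3 tg.py .5095 .373 104.5 .066
```

```text
front 220 ((431.7872009277344, 301.0067443847656), (9.731855392456055, 253.3123321533203), 14.945971488952637)
tcp [0.5078 0.3722 0.1814] yaw 104.5 gap 0.0548 row [0.001, 0.004, 0.231] [-0.0004, 0.0002, -0.0001] mm 115.0 deg 0.0 j6 1.82 F [-0.5 -0.8 -3.2] t 30.125
```

View pics/t4.png

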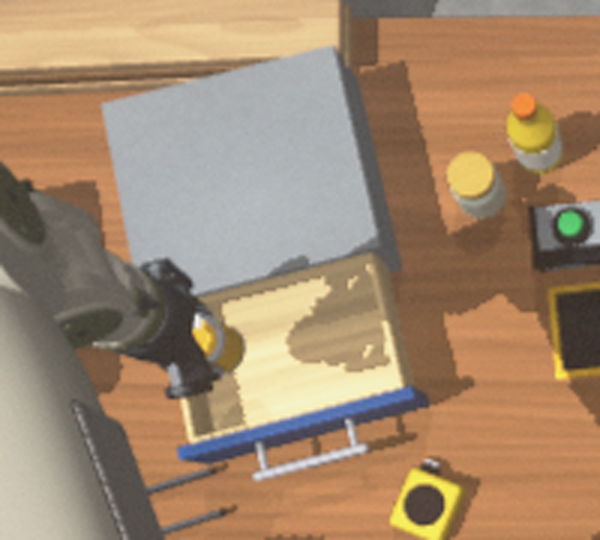

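The yellow tin hangs over the open drawer with its rim at about (210,340), clear of the walls. Next I'll lower and release it.

Request:
carry_out([
  [[0.001,0.003,0.05,0,0,0],[0.001,0.003,0.1,0,0,0],[0.001,0.003,0.15,0,0,0],[0.001,0.003,0.19,0,0,0],[0.001,0.003,0.215,0,0,0]],
])

```text
clock: 30.75
tcp_pos: [0.5093, 0.3726, 0.074]
orientation: [-0.0, 0.613, 0.79, -0.001]
wrist_force: [-0.5, -0.7, -2.1]
finger_gap: 0.055
grip_force: 43.5
```

Request:
carry_out([
  [[0,0,0.006,0,0,0],[0,0,0.014,0,0,0],[0,0,0.014,0,0,0]],
])

```text
clock: 31.12
tcp_pos: [0.5099, 0.3743, 0.0687]
orientation: [0.0, 0.612, 0.791, 0.0]
wrist_force: [-0.0, 0.3, -2.2]
finger_gap: 0.055
grip_force: 43.5
```

Request:
carry_out([
  [[0,0,0,0,0,0],[0,0,0,0,0,0],[0,0,0,0,0,0],[0,0,0,0,0,0]],
], jaw=0.12)

```text
clock: 31.62
tcp_pos: [0.5097, 0.3743, 0.0685]
orientation: [0.0, 0.612, 0.791, 0.0]
wrist_force: [-0.1, 0.1, -0.8]
finger_gap: 0.075
grip_force: 0.0
```

Request:
carry_out([
  [[0,0,-0.05,0,0,0],[0,0,-0.11,0,0,0],[0,0,-0.17,0,0,0],[0,0,-0.23,0,0,0],[0,0,-0.23,0,0,0]],
])

```text
clock: 32.25
tcp_pos: [0.5111, 0.3751, 0.1863]
orientation: [0.001, 0.612, 0.791, 0.003]
wrist_force: [-0.6, 0.8, -0.4]
finger_gap: 0.0752
grip_force: 0.0
```

```bash
python3 - <<'E'
from meas import *
c=cam("scene"); W=world(c,"scene"); print(tab(c["frame"],W,(.573,-.195)))
print([(np.round(d["position"],3),d["score"]) for d in env.find_in("scene","tin_yellow")[:2]])
E
python3 tg.py .573 -.195 97 .18
```

```text
((576, -194, 30), 'tabdir', array([16.9,  2.7]), 'yaw', np.float64(9.0), np.float64(255.0), np.float64(247.0), np.float64(141.0))
[(array([0.522, 0.367, 0.072]), 0.76)]
tcp [0.5096 0.3742 0.1831] yaw 104.5 gap 0.0751 row [-1.134, -0.163, 0.006] [0.0, 0.0, 0.0209] mm 573.0 deg 8.0 j6 1.82 F [-0.6 -0.1 -0.2] t 32.35
```

Request:
carry_out([
  [[-0.1,-0.016,0,0,0,0],[-0.21,-0.032,0,0,0,0],[-0.33,-0.048,0,0,0,0],[-0.45,-0.065,0,0,0,0],[-0.567,-0.0815,0,0,0,0]],
], jaw=0)

```text
clock: 32.98
tcp_pos: [0.5402, 0.0877, 0.1817]
orientation: [-0.001, 0.612, 0.791, -0.001]
wrist_force: [0.4, -0.8, -0.0]
finger_gap: 0.0853
grip_force: 0.0
```

Request:
carry_out([
  [[-0.12,-0.016,0,0,0,0.005],[-0.24,-0.032,0,0,0,0.01],[-0.36,-0.048,0,0,0,0.015],[-0.47,-0.065,0,0,0,0.02],[-0.567,-0.0815,0,0,0,0.0209]],
])

```text
clock: 33.6
tcp_pos: [0.5719, -0.197, 0.1814]
orientation: [-0.001, 0.663, 0.748, -0.0]
wrist_force: [0.9, 0.7, -0.2]
finger_gap: 0.0854
grip_force: 0.0
```

Request:
carry_out([
  [[0,0,0,0,0,0],[0,0,0,0,0,0]],
])

```text
clock: 33.85
tcp_pos: [0.5719, -0.1946, 0.1818]
orientation: [-0.001, 0.663, 0.749, -0.0]
wrist_force: [0.1, 0.2, -0.7]
finger_gap: 0.0854
grip_force: 0.0
```

```bash
python3 - <<'E'
from meas import *
c=cam("scene"); W=world(c,"scene")
for p in [(.573,-.195),(.51,.373)]:
    d=np.hypot(W[...,0]-p[0],W[...,1]-p[1]); m=(d<.034)&(W[...,2]>.052)&(W[...,2]<.092); print(p,m.sum(),W[m].mean(0).round(3),np.percentile(W[m][:,2],[50,95]))
save(c,"s5.png",(250,60,500,260),3)
E
python3 tg.py .573 -.195 97 .0425
```

```text
(0.573, -0.195) 292 [ 0.577 -0.195  0.06 ] [0.06063597 0.06401205]
(0.51, 0.373) 328 [0.518 0.37  0.076] [0.08079041 0.08584671]
tcp [ 0.5721 -0.194   0.1822] yaw 97.0 gap 0.0855 row [-0.003, 0.002, 0.279] [-0.0003, -0.0002, 0.0001] mm 140.0 deg 0.0 j6 0.99 F [-0.1  0.4 -0. ] t 33.9
```

View pics/s5.png

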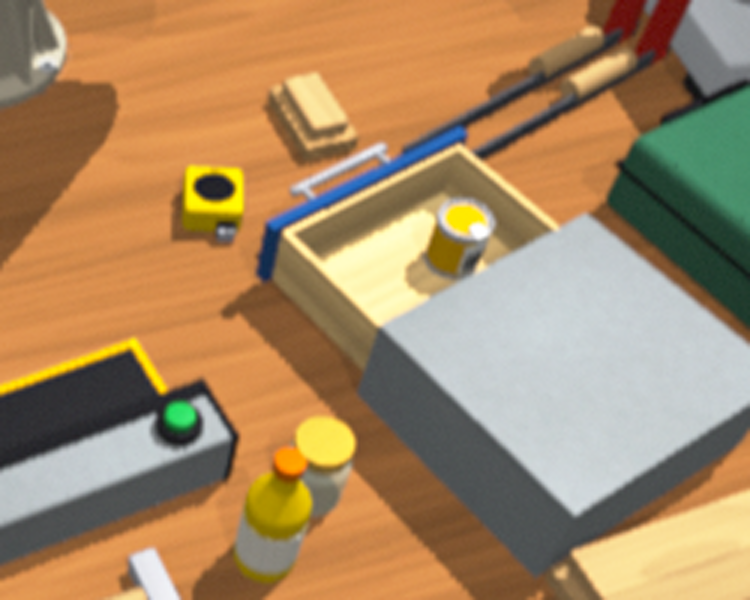

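Yellow stands upright in the drawer at (462,235). Next I'll grasp blue.

Request:
carry_out([
  [[-0.003,0.002,0.07,0,0,0],[-0.003,0.002,0.14,0,0,0],[-0.003,0.002,0.21,0,0,0],[-0.003,0.002,0.26,0,0,0],[-0.003,0.002,0.28,0,0,0]],
])

```text
clock: 34.52
tcp_pos: [0.5728, -0.1942, 0.0416]
orientation: [-0.002, 0.662, 0.75, -0.0]
wrist_force: [-0.3, 0.1, -0.1]
finger_gap: 0.0853
grip_force: 0.0
```

Request:
carry_out([
  [[0,0,0,0,0,0],[0,0,0,0,0,0],[0,0,0,0,0,0],[0,0,0,0,0,0],[0,0,0,0,0,0]],
], jaw=0.6, squeeze=40)

```text
clock: 35.15
tcp_pos: [0.5749, -0.1967, 0.0447]
orientation: [0.001, 0.663, 0.749, 0.001]
wrist_force: [-0.6, 2.7, 6.9]
finger_gap: 0.0552
grip_force: 43.3
```

Request:
carry_out([
  [[0,0,-0.07,0,0,0],[0,0,-0.14,0,0,0],[0,0,-0.21,0,0,0],[0,0,-0.28,0,0,0],[0,0,-0.28,0,0,0]],
])

```text
clock: 35.78
tcp_pos: [0.5756, -0.1974, 0.1863]
orientation: [0.003, 0.663, 0.749, 0.001]
wrist_force: [0.9, -0.6, -1.9]
finger_gap: 0.0551
grip_force: 43.4
```

```bash
python3 tg.py .5345 .276 104.5 .18
```

```text
tcp [ 0.5756 -0.1974  0.1863] yaw 97.0 gap 0.0551 row [0.95, 0.033, 0.009] [0.0007, 0.0006, -0.0209] mm 475.0 deg 8.0 j6 0.99 F [ 0.9 -0.6 -1.9] t 35.775
```

Request:
carry_out([
  [[0.07,0,0,0,0,0],[0.17,0,0,0,0,0],[0.28,0,0,0,0,0],[0.38,0.01,0,0,0,0],[0.475,0.015,0,0,0,0]],
])

```text
clock: 36.4
tcp_pos: [0.5513, 0.0418, 0.1814]
orientation: [-0.001, 0.663, 0.749, -0.001]
wrist_force: [0.2, 0.4, -2.8]
finger_gap: 0.0549
grip_force: 43.4
```

Request:
carry_out([
  [[0.1,0,0,0,0,-0.005],[0.2,0.005,0,0,0,-0.01],[0.3,0.01,0,0,0,-0.015],[0.4,0.015,0,0,0,-0.02],[0.475,0.018,0,0,0,-0.0208]],
])

```text
clock: 37.02
tcp_pos: [0.5312, 0.2787, 0.1811]
orientation: [-0.001, 0.612, 0.791, -0.001]
wrist_force: [-0.3, -0.6, -2.6]
finger_gap: 0.0552
grip_force: 43.4
```

Request:
carry_out([
  [[0,0,0,0,0,0],[0,0,0,0,0,0]],
])

```text
clock: 37.28
tcp_pos: [0.5318, 0.2764, 0.1817]
orientation: [-0.0, 0.612, 0.791, -0.001]
wrist_force: [-0.2, 0.2, -2.8]
finger_gap: 0.0552
grip_force: 43.4
```

```bash
python3 tg.py .5345 .276 104.5 .0675
```

```text
tcp [0.5318 0.2764 0.1817] yaw 104.5 gap 0.0552 row [-0.002, 0.006, 0.228] [-0.0004, 0.0001, -0.0] mm 114.0 deg 0.0 j6 1.66 F [-0.2  0.2 -2.8] t 37.275
```

Request:
carry_out([
  [[-0.002,0.004,0.05,0,0,0],[-0.002,0.004,0.1,0,0,0],[-0.002,0.004,0.15,0,0,0],[-0.002,0.004,0.19,0,0,0],[-0.002,0.004,0.215,0,0,0]],
])

```text
clock: 37.9
tcp_pos: [0.5342, 0.2748, 0.0742]
orientation: [-0.0, 0.613, 0.79, -0.001]
wrist_force: [0.2, -0.0, -1.7]
finger_gap: 0.0554
grip_force: 43.4
```

Request:
carry_out([
  [[0,0,0.006,0,0,0],[0,0,0.014,0,0,0],[0,0,0.014,0,0,0]],
])

```text
clock: 38.28
tcp_pos: [0.535, 0.2765, 0.0692]
orientation: [0.0, 0.612, 0.791, 0.0]
wrist_force: [-0.0, 0.2, -2.0]
finger_gap: 0.0553
grip_force: 43.4
```

Request:
carry_out([
  [[0,0,0,0,0,0],[0,0,0,0,0,0],[0,0,0,0,0,0],[0,0,0,0,0,0]],
], jaw=0.12)

```text
clock: 38.78
tcp_pos: [0.5349, 0.2766, 0.069]
orientation: [0.0, 0.612, 0.791, 0.0]
wrist_force: [0.1, -0.2, -0.2]
finger_gap: 0.0753
grip_force: 0.0
```

Request:
carry_out([
  [[0,0,-0.05,0,0,0],[0,0,-0.11,0,0,0],[0,0,-0.17,0,0,0],[0,0,-0.23,0,0,0],[0,0,-0.23,0,0,0]],
])

```text
clock: 39.4
tcp_pos: [0.5364, 0.2771, 0.1866]
orientation: [0.002, 0.612, 0.791, 0.002]
wrist_force: [0.2, -0.7, 0.1]
finger_gap: 0.0749
grip_force: 0.0
```

```bash
python3 tg.py .365 .285 104.5 .18
```

```text
tcp [0.5364 0.2771 0.1866] yaw 104.5 gap 0.0749 row [0.101, -0.328, 0.012] [0.0009, -0.0001, -0.0] mm 172.0 deg 0.0 j6 1.66 F [ 0.2 -0.7  0.1] t 39.4
```

Request:
carry_out([
  [[0.02,-0.08,0,0,0,0],[0.05,-0.17,0,0,0,0],[0.08,-0.26,0,0,0,0],[0.099,-0.344,0,0,0,0],[0.099,-0.344,0,0,0,0]],
], jaw=1)

```text
clock: 40.02
tcp_pos: [0.3521, 0.2808, 0.1827]
orientation: [-0.001, 0.611, 0.791, -0.002]
wrist_force: [0.4, -0.3, 0.6]
finger_gap: -0.0001
grip_force: 0.0
```

Request:
carry_out([
  [[0,0,0,0,0,0],[0,0,0,0,0,0]],
])

```text
clock: 40.28
tcp_pos: [0.357, 0.2815, 0.1835]
orientation: [0.0, 0.613, 0.79, 0.0]
wrist_force: [-1.0, -0.2, -0.0]
finger_gap: -0.0002
grip_force: 0.0
```

```bash
python3 - <<'E'
from meas import *
c=cam("scene"); im=c["frame"]; W=world(c,"scene"); save(c,"s6.png",(250,60,500,260),3)
for p in [(.535,.276),(.51,.373)]:
    d=np.hypot(W[...,0]-p[0],W[...,1]-p[1]); m=(d<.045)&(W[...,2]>.076)&(W[...,2]<.092); print(p,m.sum(),W[m].mean(0).round(3),np.percentile(W[m][:,2],[5,50,95]).round(3))
E
python3 tg.py .357 .282 104.5 .072
```

```text
(0.535, 0.276) 236 [0.539 0.277 0.082] [0.077 0.082 0.086]
(0.51, 0.373) 217 [0.513 0.374 0.083] [0.079 0.082 0.086]
tcp [0.3569 0.2815 0.1835] yaw 104.4 gap -0.0 row [0.001, 0.0, 0.223] [0.0, 0.0, -0.0002] mm 112.0 deg 0.0 j6 1.81 F [-0.8 -0.2 -0.2] t 40.325
```

View pics/s6.png

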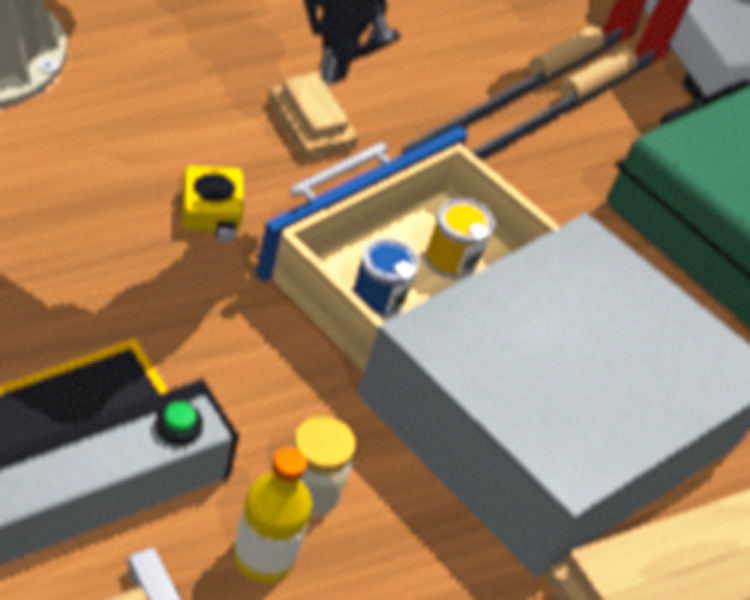

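Request:
carry_out([
  [[0,0,0.05,0,0,0],[0,0,0.1,0,0,0],[0,0,0.15,0,0,0],[0,0,0.2,0,0,0],[0,0,0.223,0,0,0]],
])

```text
clock: 40.95
tcp_pos: [0.3558, 0.2809, 0.0708]
orientation: [-0.0, 0.613, 0.79, -0.001]
wrist_force: [-0.3, -0.0, -0.4]
finger_gap: 0.0
grip_force: 0.0
```

Request:
carry_out([
  [[0,0.015,0,0,0,0],[0,0.03,0,0,0,0],[0,0.05,0,0,0,0],[0,0.07,0,0,0,0],[0,0.09,0,0,0,0]],
])

```text
clock: 41.58
tcp_pos: [0.4003, 0.2931, 0.0726]
orientation: [0.0, 0.612, 0.791, 0.0]
wrist_force: [-1.1, 0.5, 0.7]
finger_gap: -0.0002
grip_force: 0.7
```

Request:
carry_out([
  [[0,0.02,0,0,0,0],[0,0.04,0,0,0,0],[0,0.06,0,0,0,0],[0,0.08,0,0,0,0],[0,0.1,0,0,0,0]],
])

```text
clock: 42.2
tcp_pos: [0.4484, 0.3054, 0.0722]
orientation: [-0.0, 0.612, 0.791, -0.0]
wrist_force: [-1.9, 0.1, 0.8]
finger_gap: -0.0001
grip_force: 0.7
```

Request:
carry_out([
  [[0,0.02,0,0,0,0],[0,0.04,0,0,0,0],[0,0.06,0,0,0,0],[0,0.08,0,0,0,0],[0,0.1,0,0,0,0]],
])

```text
clock: 42.82
tcp_pos: [0.4968, 0.3179, 0.0722]
orientation: [-0.0, 0.612, 0.791, -0.0]
wrist_force: [-1.1, 0.5, -0.4]
finger_gap: -0.0
grip_force: 0.7
```

```bash
python3 tg.py .357 .282 104.5 .072; python3 - <<'E'
from meas import *
c=cam("scene"); im=c["frame"]; W=world(c,"scene"); save(c,"s7.png",(250,60,500,260),3)
E
```

```text
tcp [0.4968 0.3179 0.0722] yaw 104.5 gap -0.0 row [0.0, -0.289, 0.0] [-0.0, 0.0, -0.0001] mm 144.0 deg 0.0 j6 1.75 F [-1.1  0.5 -0.4] t 42.825
```

View pics/s7.png

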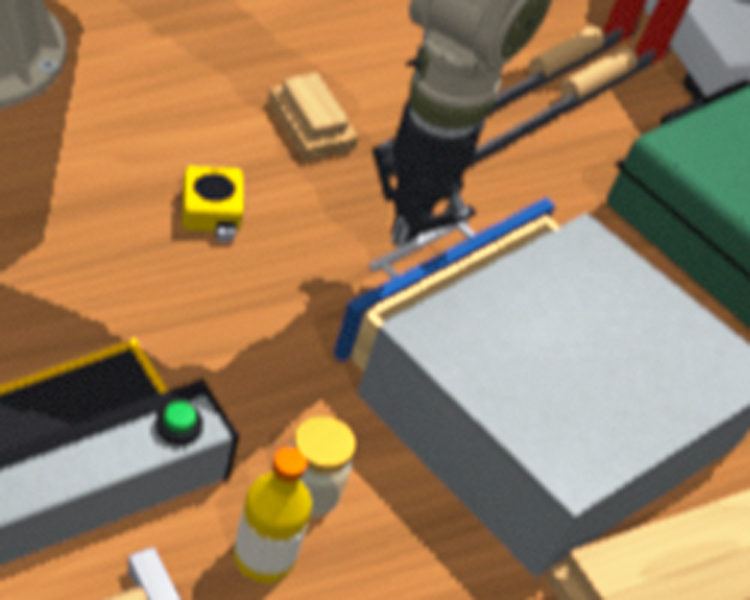

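About 30 mm remains open: the front panel is at (445,275) and the unit edge near (470,270). I'll carry on gently.

Request:
carry_out([
  [[0,0.01,0,0,0,0],[0,0.02,0,0,0,0],[0,0.03,0,0,0,0],[0,0.035,0,0,0,0],[0,0.04,0,0,0,0]],
])

```text
clock: 43.5
tcp_pos: [0.5156, 0.3226, 0.0723]
orientation: [0.0, 0.612, 0.791, -0.0]
wrist_force: [-0.8, -1.7, 0.3]
finger_gap: -0.0001
grip_force: 0.5
```

Request:
carry_out([
  [[0,0.004,0,0,0,0],[0,0.008,0,0,0,0],[0,0.012,0,0,0,0]],
])

```text
clock: 43.88
tcp_pos: [0.5214, 0.3242, 0.0723]
orientation: [0.0, 0.612, 0.791, -0.0]
wrist_force: [-1.1, -0.7, 0.2]
finger_gap: -0.0003
grip_force: 0.5
```

```bash
cat > dr.py <<'E'
from meas import *
for n in ["scene","top"]:
    c=cam(n); im=c["frame"]; W=world(c,n)
    hsv=cv2.cvtColor(im,cv2.COLOR_BGR2HSV)
    u=np.array([.968,.25]); v=np.array([-.25,.968]); o=np.array([.551,.332])
    X=(W[...,:2]-o)@u; Y=(W[...,:2]-o)@v
    a=(abs(Y)<.12)&(abs(W[...,2]-.108)<.004)&(X>-.1)&(X<.1)
    b=(abs(hsv[...,0].astype(int)-112)<12)&(hsv[...,1]>120)&(abs(Y)<.12)&(abs(W[...,2]-.096)<.006)&(X>-.16)&(X<.12)
    print(n,"unit front x",np.percentile(X[a],1).round(4),"panel x",np.percentile(X[b],[2,50,98]).round(4) if b.sum()>5 else b.sum())
E
python3 dr.py; python3 tg.py .357 .282 104.5 .072
```

```text
scene unit front x -0.0483 panel x [0.0269 0.0308 0.0351]
top unit front x -0.0557 panel x [0.0236 0.0286 0.0331]
tcp [0.5217 0.3244 0.0723] yaw 104.5 gap 0.0002 row [0.0, -0.34, 0.0] [0.0001, -0.0, -0.0001] mm 170.0 deg 0.0 j6 1.74 F [-0.2 -0.4  0. ] t 43.975
```

Request:
carry_out([
  [[0,0.004,0,0,0,0],[0,0.008,0,0,0,0],[0,0.012,0,0,0,0],[0,0.012,0,0,0,0]],
])

```text
clock: 44.48
tcp_pos: [0.5264, 0.3256, 0.0722]
orientation: [-0.001, 0.612, 0.791, -0.001]
wrist_force: [-4.0, -0.5, 2.4]
finger_gap: 0.0003
grip_force: 2.3
```

Request:
carry_out([
  [[0,0.004,0,0,0,0],[0,0.008,0,0,0,0],[0,0.008,0,0,0,0]],
])

```text
clock: 44.85
tcp_pos: [0.5267, 0.3257, 0.0721]
orientation: [-0.002, 0.612, 0.791, -0.003]
wrist_force: [-14.4, -4.2, 11.1]
finger_gap: -0.0004
grip_force: 7.4
```

The drawer is against its stop: the force rose to 14 N with no further motion. I'll back off, rise clear and check.

Request:
carry_out([
  [[0,-0.02,0,0,0,0],[0,-0.05,0,0,0,0],[0,-0.1,0,0,0,0],[0,-0.14,0,0,0,0],[0,-0.14,0,0,0,0]],
])

```text
clock: 45.48
tcp_pos: [0.4627, 0.3091, 0.0724]
orientation: [0.0, 0.612, 0.791, 0.0]
wrist_force: [-0.0, -0.4, -0.1]
finger_gap: 0.0001
grip_force: 0.0
```

Request:
carry_out([
  [[0,0,-0.08,0,0,0],[0,0,-0.16,0,0,0],[0,0,-0.24,0,0,0],[0,0,-0.3,0,0,0],[0,0,-0.3,0,0,0]],
])

```text
clock: 46.1
tcp_pos: [0.4664, 0.3104, 0.2254]
orientation: [0.002, 0.612, 0.79, 0.003]
wrist_force: [1.1, -0.1, 1.1]
finger_gap: -0.0001
grip_force: 0.0
```

Request:
carry_out([
  [[-0.1,0,0,0,0,0],[-0.2,0,0,0,0,0],[-0.3,0,0,0,0,0],[-0.4,0,0,0,0,0],[-0.4,0,0,0,0,0]],
])

```text
clock: 46.72
tcp_pos: [0.5146, 0.1124, 0.2211]
orientation: [0.0, 0.615, 0.789, -0.0]
wrist_force: [-0.1, 0.2, 0.5]
finger_gap: -0.0001
grip_force: 0.0
```

```bash
python3 dr.py; python3 - <<'E'
from meas import *
c=cam("scene"); save(c,"s8.png")
for k in "offcut_pine offcut_ply offcut_oak tin_blue tin_yellow glue jar hammer".split(): print(k,[(np.round(d["position"],3).tolist(),round(d["score"],2)) for d in env.find_in("scene",k)[:1]])
E
```

```text
scene unit front x 0.0456 panel x [0.0308 0.0338 0.0364]
top unit front x 0.0425 panel x [0.0277 0.0327 0.0376]
offcut_pine [([0.61, -0.583, -0.158], 0.58)]
offcut_ply [([0.579, -0.471, -0.13], 0.74)]
offcut_oak [([0.596, -0.506, -0.137], 0.73)]
tin_blue []
tin_yellow []
glue [([0.786, 0.04, 0.096], 0.73)]
jar [([0.733, 0.114, 0.079], 0.79)]
hammer [([0.793, -0.144, 0.025], 0.71)]
```

View pics/s8.png

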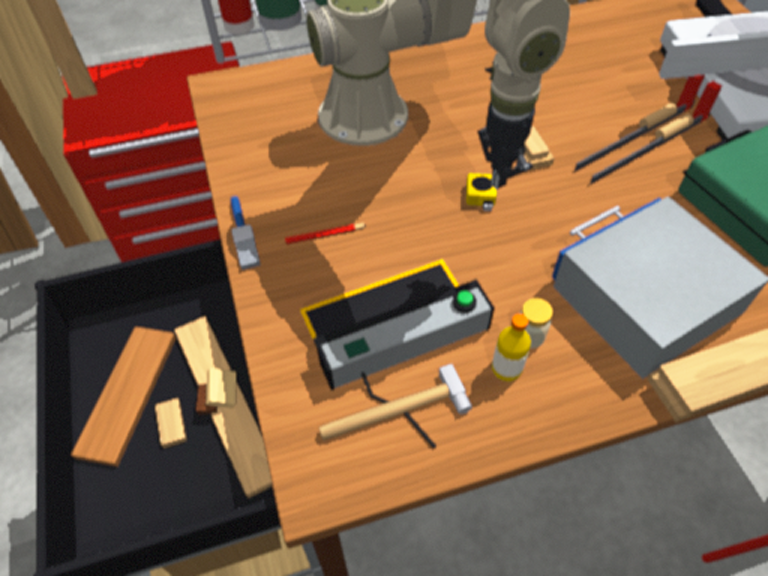

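The drawer is flush with the unit at (600,240), the offcuts are in the tub and the tools are undisturbed. I'll hand in.

```bash
python3 -c "
from workcell import env
print(env.hand_in())"
```

```text
the job is handed in; nothing more can be done
None
```

I handed the job in with the offcuts in the scrap tub, both tins (yellow and blue) read and placed upright in the drawer, the drawer pushed to its stop and the tools left in place; the hand-in returned no verdict.

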